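# Strip down two marking-out set-ups and put the tools away

## Task

The marking-out is finished: take both set-ups apart (the shaft lying in the V-block on the 1-2-3 block, and the screw jack on the parallel) and put each piece away in its own place: the shaft centred in the two notches of its wooden rest, and the V-block, the 1-2-3 block, the jack and the parallel each flat on the floor of the wooden case whose recess is cut to its shape, right side up as they stand now (V upwards). Set the pieces down gently: do not drop or tip over any of them.

Things in the scene. Friction and masses are not known exactly. Their poses are not given: they have to be found in the camera images.
- shaft: Bright aluminium shaft lying level in the groove of the V-block: a round bar 32 mm in diameter and 60 mm long with a 20 mm diameter, 14 mm long journal at each end (88 mm over all, the two ends alike), about 0.2 kg. Origin: on its axis at mid length; x runs along the axis (either end). At the start its axis is 49.6 mm above the underside of the V-block, so 9.6 mm above the V-block's top face.
- vblock: Steel V-block standing on top of the 1-2-3 block: 48 mm x 48 mm, 40 mm high, about 0.42 kg, with a 90 degree V groove 26 mm wide and 13 mm deep along its whole top. Origin: centre of its underside; z up, x along the groove. The solid sides to grip are the two faces across y (48 mm apart).
- block: Steel 1-2-3 block (a ground block with many round holes) lying flat on the bench, the foot of the stack of three: 76 mm (x) x 51 mm (y) x 25 mm high, about 0.6 kg. Origin: centre of its underside; z up.
- jack: Small machinist's screw jack standing on the parallel: round foot 38 mm in diameter and 6 mm high, tapering up to a body 28 mm in diameter between 13 mm and 36 mm above its underside, then a thin screw with a 24 mm diameter head, 58 mm high over all, about 0.24 kg. Origin: centre of its underside; z up. The body is the place to grip; its turn about z does not matter.
- parallel: Long flat steel bar (a parallel) lying on the bench, the foot of the stack of two: 120 mm (x) x 40 mm (y) x 20 mm high, about 0.7 kg. Origin: centre of its underside; z up.
- rest: Fixed wooden rest: base 100 (x) x 64 (y) x 12 mm high with two upright saddles, centred at x = -20 and +20 mm, each 14 mm thick, 52 mm wide, 28 mm high from the bench, with V notches 26 mm wide and 13 mm deep. Origin: centre of its underside, on the bench; z up, x along the line of the notches. The shaft lying in both notches has its axis along x, 37.6 mm above the bench, over the middle.
- case_vblock: Bottom half of the V-block's case. A fixed block of brown wood, 84 mm x 84 mm, 12 mm high, with a grey-lined recess in its top: a square 60 mm x 60 mm, 6 mm deep (its floor is 6 mm, its rim 12 mm above the bench). Origin: centre of its underside, on the bench; z up, x and y along its sides.
- case_block: Bottom half of the 1-2-3 block's case. A fixed block of brown wood, 112 mm (x) x 87 mm (y), 12 mm high, with a grey-lined recess in its top: a rectangle 88 mm (x) x 63 mm (y), 6 mm deep (its floor is 6 mm, its rim 12 mm above the bench). Origin: centre of its underside, on the bench; z up, x along its long side.
- case_jack: Bottom half of the screw jack's case. A fixed block of brown wood, 74 mm x 74 mm, 12 mm high, with a grey-lined recess in its top: round, 50 mm in diameter, 6 mm deep (its floor is 6 mm, its rim 12 mm above the bench). Origin: centre of its underside, on the bench; z up, x and y along its sides.
- case_parallel: Bottom half of the parallel's case. A fixed block of brown wood, 156 mm (x) x 76 mm (y), 12 mm high, with a grey-lined recess in its top: a long rectangle 132 mm (x) x 52 mm (y), 6 mm deep (its floor is 6 mm, its rim 12 mm above the bench). Origin: centre of its underside, on the bench; z up, x along its long side.
Things that resemble listed ones, but are neither listed nor needed, are in the scene too. Of the things like the rest, leave any that is purple; of the rest the smaller one is meant. What is shaped like the shaft but pink is not meant.

How it is judged:
By the outcome, as a careful person would: the job done as asked, in the order asked, and still so for the second after the job is handed in, with the robot touching nothing.
It also fails if it takes over 128 s, if anything falls off the work surface, if the arm or the gripper's body presses on something with over 40 N, if the wrist force passes 120 N, or if a joint passes its speed limit or range.

## Robot

A 6-joint arm with a two-finger parallel gripper is mounted at the origin on the work surface. World frame = base frame: x ahead of the robot, y to its left, z up, the work surface at z = 0. Lengths are in m, angles in rad, forces in N, time in s.
With the tool pointing down it reaches from about 0.375 to 0.9 m from the base axis. Payload 3.1 kg.
Tool frame: the origin (TCP) lies between the finger pads; the fingertips stand manip.finger_overhang ahead of it and the grasp point (between the pads) lies 5 mm behind it (manip.finger_overhang is the distance from the TCP to the fingertips, in m); z points along the fingers, y is the line along which they close (so a half turn about z gives the same grasp; the last joint's range is limited). The gripper opens to 85 mm and grips with 20 to 120 N. Pads are 22 mm wide; open, the fingers measure 114 mm over their backs; the gripper's body (76 mm by 85 mm) begins 54 mm behind the grasp point. The pads swing forward as they close: fully open they stand 13 mm farther back than shut.
Start: joints at [-1.397, 0.527, 1.433, -0, 1.181, -0.178], TCP at [0.215, -0.587, 0.245] pointing down, gripper open.
Joint ranges: [-3.08, 3.08], [-0.75, 2.2], [0.22, 2.44], [-1.43, 4.57], [0, 2.65], [-2.85, 2.85]. Speed limits (rad/s): [2.79, 2.79, 3.14, 3.14, 3.14, 3.14].

## Interface

Orientations are given as a unit quaternion [x, y, z, w].
In Python, from station import manip gives the robot as it stands.
- The arm moves only by the tool drive_tool, never from a script. Its argument "plan" is a list of rows, each a list of 7 numbers: the shift along the tool's x, y, z in m, then the turn, a rotation vector about the tool's x, y, z in degrees, then the opening, from -1 (shut) to 1 (fully open). In form: [[x, y, z, wx, wy, wz, gripper], ...]. A call has 1 to 10 rows; each row shifts and turns the commanded pose from where the row before left it, along the tool's axes as they then stand; what a row does not reach is not made up. A row lasts 1/10 s, in which the tool goes at most 50 mm and 8.59 degrees, less where a joint would pass 70% of its speed; a pose out of reach is approached as far as the arm can. A call is refused whole if a number of a shift passes 0.05 or a number of a turn 8.59, either way. A call with a gripper value outside its range is refused whole. The fingers move at their own pace and stop on an object; "newtons" is the grip in N (left out, the last holds). Time passes only in rows, so rows that do not move let the fingers close. It gives the time, the measured TCP pose, the force, the opening and the grip force at its end, in the units of the state.
- manip.sense(): the state, without advancing time (a new reading comes with each control period).
- manip.snapshot(name): name is "side" or "top"; returns a dict with "image" (420x560x3 uint8, red, green, blue), "z_map" (420x560 float32, m along the optical axis (not along the pixel's ray), 0 where there is no reading), "fov_y" (degrees; the focal length in pixels is half the picture's height over the tangent of half this angle, whatever the lens; pixels are square), "cx", "cy" (the principal point, pixels), "extrinsics" (4x4, takes a point from camera to world coordinates). Camera axes: x right, y up, looking along -z (the intrinsics and any distortion apply to the point x, -y, -z); pixel columns grow to the right and rows downward; lengths in m; the calibration is good to about 2 mm. A picture is of the moment at which its call begins.
- manip.sign_off(): hands the job in; it is judged then, once.
The state is a dict: "t": time; "q": joint angles; "qd": joint speeds; "tau": joint torques, N m; "tcp_pos": TCP position; "tool_rot": TCP orientation; "force": force on the tool from outside, world axes, zero at the start; "ft_torque": the same for the moment, N m; "finger_gap": opening from 0.0 (shut) to 1.0 (fully open); "gripper_force": force on a finger pad.
Only numpy, scipy, OpenCV 4.12 (cv2) and the standard library are available. Lean on these libraries where they do the work, as an engineer would, in place of code of your own. Each camera call takes 0.05 s, during which the arm holds its last target. There are 200 camera calls.

## Working session

There is one attempt and no reset: what is moved stays moved. The work goes in short steps, Python scripts to look and compute and a tool call to move; the robot and the scene stay as the last step left them, time stands still between calls to the robot, and variables do not carry over. Pictures are saved under pics/ and viewed, at most 15 in all, crops included, and the job is handed in when it is done.

Besides the shell and the picture viewer there is one more tool, called after "Emit:" as name(argument=value, ...), one argument or row to a line, values as JSON. drive_tool: Moves the arm, as the interface text tells. Its arguments: {"type":"object","properties":{"plan":{"type":"array"},"newtons":{"type":"number"}},"required":["plan"]}

```bash
mkdir -p pics; ls
cat > h.py <<'E'
import numpy as np, cv2
from station import manip
def snap(n,save=None):
    s=manip.snapshot(n)
    if save: cv2.imwrite('pics/'+save,s['image'][:,:,::-1])
    return s
def cloud(s):
    h,w=s['z_map'].shape; f=h/2/np.tan(np.radians(s['fov_y'])/2)
    z=s['z_map']; u,v=np.meshgrid(np.arange(w),np.arange(h))
    P=np.stack([(u-s['cx'])/f*z,-(v-s['cy'])/f*z,-z,np.ones_like(z)],-1)
    W=(P@s['extrinsics'].T)[...,:3]; W[z==0]=np.nan
    return W
E
python3 - <<'E'
from h import *
print(manip.finger_overhang, manip.sense())
for n in('top','side'):
    s=snap(n,n+'0.png'); print(n,{k:v for k,v in s.items() if k not in('image','z_map')})
    np.savez(n+'0.npz',img=s['image'],W=cloud(s),z=s['z_map'])
E
```

```text
pics
0.014 {'t': 0.0, 'q': array([-1.39749531e+00,  5.28503258e-01,  1.43388988e+00, -1.12259796e-05,
        1.18138761e+00, -1.78483398e-01]), 'qd': array([ 0.00068851, -0.00091369, -0.00175878,  0.00033075, -0.00284814,
       -0.00033325]), 'tau': array([-1.06894498e-03, -4.42355204e+01, -1.78027350e+01, -4.43298504e-04,
        8.34307226e-03,  7.54291818e-06]), 'tcp_pos': array([ 0.21527427, -0.58603347,  0.24431474]), 'tool_rot': array([ 9.84569843e-01,  1.74988647e-01, -2.35553232e-06, -1.09405678e-03]), 'force': array([ 0.287994  ,  0.32823543, -0.0050099 ]), 'ft_torque': array([ 0.03290314, -0.03609321,  0.00862012]), 'gripper_force': 0.0, 'finger_gap': 0.9996610033759228}
top {'fov_y': 47.010775503935946, 'cx': 271.437939847122, 'cy': 209.86721877556704, 'extrinsics': array([[-0.00727039,  0.97918935, -0.20281853,  0.13852495],
       [-0.99996758, -0.00641739,  0.00486303,  0.08687339],
       [ 0.00346027,  0.20284731,  0.97920427,  1.51143486],
       [ 0.        ,  0.        ,  0.        ,  1.        ]])}
side {'fov_y': 46.454969540112586, 'cx': 287.68568314584667, 'cy': 200.21494956698248, 'extrinsics': array([[ 0.99948054,  0.0303504 , -0.01083953,  0.42559698],
       [-0.02817817,  0.65974224, -0.7509635 , -0.7628058 ],
       [-0.01564075,  0.75087884,  0.66025475,  0.83995263],
       [ 0.        ,  0.        ,  0.        ,  1.        ]])}
```

View pics/top0.png

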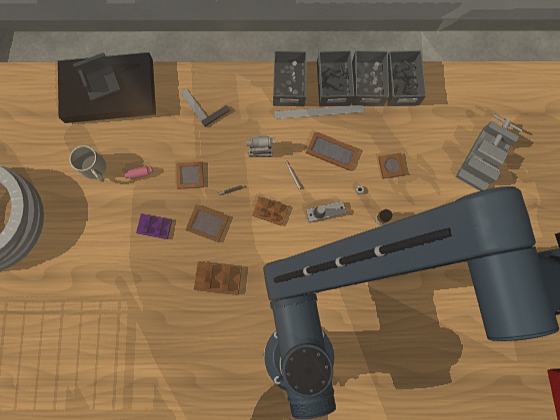

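View pics/side0.png

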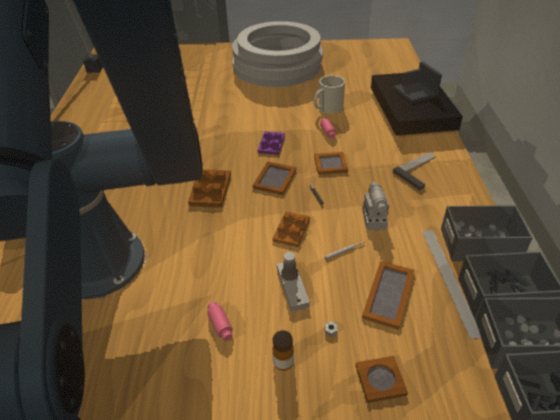

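Run:
```python
from h import *
D={n:np.load(n+'0.npz') for n in('top','side')}
C={}
for n in D:
    W=D[n]['W']; z=W[...,2]
    print(n,'bench z', [round(float(np.nanmedian(z[(abs(W[...,0]-x)<.02)&(abs(W[...,1]-y)<.02)])),4) for x,y in((.5,-.2),(.5,.2),(.3,.2),(.7,0))])
    pts=((z>.007)&(z<.2)&(W[...,0]>.2)&(W[...,0]<.8)&(abs(W[...,1])<.6)).astype(np.uint8)
    k,l,st,ce=cv2.connectedComponentsWithStats(pts)
    for i in range(1,k):
        if st[i,4]<60: continue
        P=W[l==i]; hi=P
        r=cv2.minAreaRect(P[:,:2].astype(np.float32)*1000)
        print(n,ce[i].round(),st[i,4],'rect',np.round(r[0]),np.round(r[1]),round(r[2],1),'zmax',np.percentile(P[:,2],[50,98]).round(4))
im=cv2.imread('pics/side0.png')[150:400,190:440]; cv2.imwrite('pics/c1.png',cv2.resize(im,(750,600),interpolation=2) if 0 else cv2.resize(im,None,fx=2.4,fy=2.4,interpolation=cv2.INTER_CUBIC))
im=cv2.imread('pics/top0.png')[120:300,130:420]; cv2.imwrite('pics/c2.png',cv2.resize(im,None,fx=2.7,fy=2.7,interpolation=cv2.INTER_CUBIC))
```

```text
top bench z [0.0022, 0.0015, 0.0007, 0.001]
top [131. 108.] 717 rect [784. 530.] [ 40. 142.] 4.6 zmax [0.0606 0.0692]
top [211. 115.] 260 rect [790. 273.] [ 70. 106.] 32.9 zmax [0.0139 0.0207]
top [332. 150.] 789 rect [ 648. -121.] [159.  84.] 66.6 zmax [0.011  0.0182]
top [260. 146.] 509 rect [664. 114.] [77. 98.] 4.7 zmax [0.0712 0.094 ]
top [476. 166.] 1064 rect [ 598. -559.] [ 83. 177.] 89.8 zmax [0.0466 0.0776]
top [391. 165.] 426 rect [ 596. -310.] [81. 85.] 7.0 zmax [0.0121 0.0187]
top [189. 174.] 518 rect [569. 343.] [90. 88.] 6.5 zmax [0.0118 0.0188]
top [138. 172.] 254 rect [574. 508.] [33. 95.] 13.6 zmax [0.028 0.037]
top [270. 210.] 615 rect [447.  83.] [104.  69.] 70.2 zmax [0.0141 0.0321]
top [326. 211.] 507 rect [444. -93.] [ 42. 122.] 13.9 zmax [0.022  0.0804]
top [207. 223.] 706 rect [409. 287.] [117.  92.] 67.5 zmax [0.0113 0.0189]
top [383. 216.] 198 rect [ 428. -265.] [37. 56.] 84.8 zmax [0.0745 0.0835]
top [153. 225.] 631 rect [401. 451.] [104.  68.] 80.8 zmax [0.0145 0.033 ]
top [217. 276.] 1187 rect [239. 248.] [141.  87.] 84.1 zmax [0.0186 0.0415]
side bench z
[... 472 characters left out ...]
.0127 0.0164]
side [212. 187.] 1036 rect [238. 242.] [142.  79.] 83.8 zmax [0.0178 0.0392]
side [375. 207.] 941 rect [651. 112.] [94. 53.] 89.7 zmax [0.0565 0.0903]
side [291. 228.] 816 rect [445.  82.] [104.  65.] 70.5 zmax [0.0132 0.029 ]
side [292. 283.] 1037 rect [441. -96.] [ 41. 122.] 13.6 zmax [0.0207 0.0784]
side [388. 295.] 1091 rect [ 644. -121.] [160.  77.] 66.7 zmax [0.0113 0.0146]
side [219. 321.] 587 rect [ 292. -185.] [32. 91.] 26.9 zmax [0.0276 0.0338]
side [330. 328.] 131 rect [ 513. -205.] [28. 22.] 84.0 zmax [0.0127 0.0165]
side [282. 350.] 753 rect [ 417. -272.] [39. 39.] 20.4 zmax [0.0593 0.0806]
side [381. 379.] 1209 rect [ 594. -313.] [76. 76.] 8.6 zmax [0.0118 0.0149]
```

View pics/c1.png

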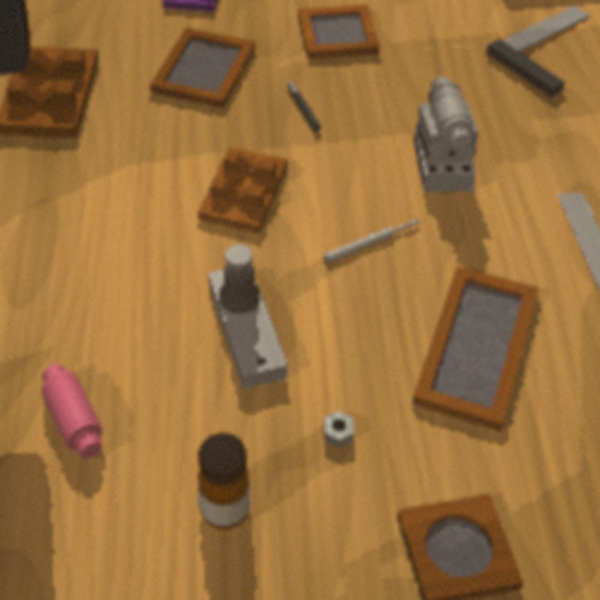

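View pics/c2.png

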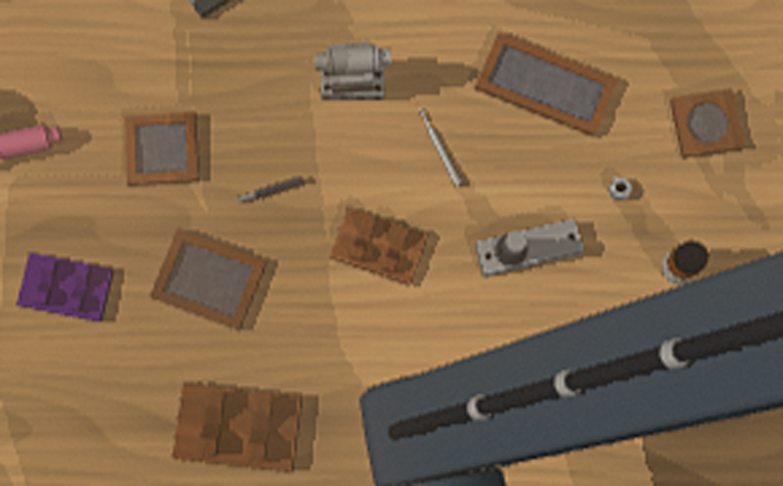

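The crops show, in full-frame pixels: the shaft stack at top (260,146) and side (375,207), and the jack stack at top (326,211) and side (292,283). The small brown rest is at top (270,210). The case recesses at top are V-block (190,174), 1-2-3 block (208,223), parallel (332,150) and jack (391,165).

```bash
cat > m.py <<'E'
from h import *
def rect(W,c,R,zlo,zhi,ang=None):
    """trimmed min-area rectangle (mm, deg) of the points in a height band near c"""
    m=(np.hypot(W[...,0]-c[0]/1e3,W[...,1]-c[1]/1e3)<R/1e3)&(W[...,2]>zlo/1e3)&(W[...,2]<zhi/1e3)
    k,l,st,_=cv2.connectedComponentsWithStats(m.astype(np.uint8))
    if k<2: return None
    P=W[l==1+np.argmax(st[1:,4])][:,:2]*1e3
    r=cv2.minAreaRect(P.astype(np.float32)); a=r[2] if r[1][0]>=r[1][1] else r[2]+90
    if ang is not None: a=ang
    t=np.radians(a); M=np.array([[np.cos(t),np.sin(t)],[-np.sin(t),np.cos(t)]])
    lo,hi=np.percentile(P@M.T,[1,99],axis=0)
    return np.round(M.T@((lo+hi)/2),1),np.round(hi-lo,1),round(a%180,1),len(P)
E
python3 - <<'E'
from m import *
T={'shaft':((657,113),70,79,100),'vtop':((657,113),60,60,69),'blk':((655,113),70,10,28),
'parallel':((443,-95),90,14,26),'jhead':((443,-95),60,72,90),'jbody':((443,-95),60,30,60),
'rest':((446,82),75,7,40),'restbase':((446,82),75,7,15),'cV':((567,342),75,6,18),'cB':((407,284),85,6,18),'cJ':((595,-311),70,6,18),'cP':((646,-121),100,6,18)}
for n,dz in(('top',1.4),('side',0)):
    d=np.load(n+'0.npz');W=d['W'].copy();W[...,2]-=dz/1e3
    for k,v in T.items(): print(n,k,rect(W,*v))
    # grey recess of cases
    im=d['img'].astype(int); sat=im.max(2)-im.min(2)
    for k in('cV','cB','cJ','cP'):
        Wg=W.copy(); Wg[sat>30]=np.nan
        print(n,k,'recess',rect(Wg,T[k][0],T[k][1],-5,18))
E
```

```text
top shaft (array([653.2, 112.4]), array([84.7, 29.4]), 94.2, 205)
top vtop (array([636.2, 113.5]), array([43.3, 12.2]), 95.2, 48)
top blk (array([637.6,  90. ]), array([54.7, 27.2]), 131.7, 66)
top parallel (array([443.6, -91.9]), array([118.6,  39.6]), 102.9, 343)
top jhead (array([438.1, -69.6]), array([21.3, 20.6]), 74.6, 46)
top jbody (array([433.5, -66.2]), array([29.7, 19.4]), 59.3, 40)
top rest (array([447.6,  84.3]), array([97.9, 62.7]), 70.7, 583)
top restbase (array([443. ,  71.1]), array([70.2, 63.4]), 69.0, 281)
top cV (array([568.3, 342.5]), array([85.5, 84.2]), 6.5, 492)
top cB (array([409.9, 284.1]), array([111.1,  86.5]), 69.5, 658)
top cJ (array([ 595.7, -311.1]), array([75.4, 74.3]), 97.0, 408)
top cP (array([ 646.4, -119.7]), array([154.1,  76.9]), 66.6, 755)
top cV recess (array([569. , 343.3]), array([56.3, 55.9]), 2.3, 304)
top cB recess (array([409.7, 284.3]), array([84.8, 59.8]), 68.8, 519)
top cJ recess (array([ 596.5, -311.6]), array([43.2, 43.4]), 135.3, 152)
top cP recess (array([ 647. , -119.9]), array([128.6,  49.8]), 65.8, 583)
side shaft (array([650.5,
[... 377 characters left out ...]
76)
side rest (array([444.7,  80.8]), array([100.4,  62.9]), 70.5, 816)
side restbase (array([444.4,  80.9]), array([100.9,  63.8]), 70.5, 508)
side cV (array([563.5, 339.5]), array([86.2, 83.7]), 94.5, 402)
side cB (array([405.3, 279.9]), array([114.8,  88.1]), 70.2, 613)
side cJ (array([ 593.6, -313.8]), array([73.9, 73.5]), 98.6, 1437)
side cP (array([ 643.3, -122.3]), array([155.5,  75. ]), 66.7, 1665)
side cV recess (array([565.4, 346.9]), array([54.9, 51.4]), 4.0, 207)
side cB recess (array([405.5, 286.5]), array([79.3, 58.8]), 70.3, 388)
side cJ recess (array([ 595. , -311.2]), array([44.1, 43. ]), 121.6, 485)
side cP recess (array([ 644.8, -118.6]), array([123.8,  48.9]), 66.9, 1128)
```

Create go.py:
```python
import sys
from h import *
from scipy.spatial.transform import Rotation as R
def go(x,y,z,psi=None):
    """mm, world angle of tool x in deg -> turn about tool z and shift in tool axes (after the turn)"""
    s=manip.sense(); r=R.from_quat(s['tool_rot']); m=r.as_matrix(); p=s['tcp_pos']*1e3
    a=np.degrees(np.arctan2(m[1,0],m[0,0])); b=a if psi is None else psi
    t=np.radians(b); d=np.array([x,y,z])-p
    print('t',round(s['t'],2),'tcp',p.round(1),'psi',round(a,2),'tilt',(m[:,2]).round(4),'gap',round(s['finger_gap']*85,1),'F',s['force'].round(1),'grip',round(s['gripper_force'],1))
    print(' turn',round(-((b-a+180)%360-180),2),'shift',[round(np.cos(t)*d[0]+np.sin(t)*d[1],1),round(np.sin(t)*d[0]-np.cos(t)*d[1],1),round(-d[2],1)])
if __name__=='__main__': go(*map(float,sys.argv[1:]))
```

```text
(no output)
```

Emit:
drive_tool(
  plan=[
    [0,0,0,0,0,-8.2,1],
    [0,0,0,0,0,-8.2,1],
    [0,0,0,0,0,-8.2,1],
    [0,0,0,0,0,-8.2,1],
    [0,0,0,0,0,-8.2,1],
    [0,0,0,0,0,-8.2,1],
    [0,0,0,0,0,-8.2,1],
    [0,0,0,0,0,-8.2,1],
    [0,0,0,0,0,-8.2,1],
    [0,0,0,0,0,0,1],
  ],
  newtons=60,
)

```text
t: 1.1
tcp_pos: [0.2153, -0.5863, 0.2448]
tool_rot: [0.682, 0.731, 0.0, -0.001]
force: [0.2, -0.8, 0.3]
finger_gap: 1.002
gripper_force: 0.0
```

Emit:
drive_tool(
  plan=[
    [0.033,0.024,0,0,0,0,1],
    [0.033,0.024,0,0,0,0,1],
    [0.033,0.024,0,0,0,0,1],
    [0.033,0.024,0,0,0,0,1],
    [0.033,0.024,0,0,0,0,1],
    [0.033,0.024,0,0,0,0,1],
    [0.033,0.024,0,0,0,0,1],
    [0.033,0.024,0,0,0,0,1],
    [0.033,0.024,0,0,0,0,1],
    [0.033,0.024,0,0,0,0,1],
  ],
)

```text
t: 2.1
tcp_pos: [0.4326, -0.2394, 0.2453]
tool_rot: [0.684, 0.73, 0.0, -0.0]
force: [0.7, 0.0, -0.2]
finger_gap: 1.001
gripper_force: 0.0
```

Emit:
drive_tool(
  plan=[
    [0.033,0.024,0,0,0,0,1],
    [0.033,0.024,0,0,0,0,1],
    [0.033,0.024,0,0,0,0,1],
    [0.033,0.024,0,0,0,0,1],
    [0.033,0.024,0,0,0,0,1],
    [0.033,0.024,0,0,0,0,1],
    [0.033,0.024,0,0,0,0,1],
    [0.033,0.024,0,0,0,0,1],
    [0.033,0.024,0,0,0,0,1],
    [0,0,0,0,0,0,1],
  ],
)

```text
t: 3.1
tcp_pos: [0.6291, 0.0746, 0.245]
tool_rot: [0.682, 0.732, 0.001, 0.0]
force: [-1.0, 0.3, 0.1]
finger_gap: 1.001
gripper_force: 0.0
```

```bash
python3 go.py 651.8 111.3 81 94
```

```text
t 3.1 tcp [629.1  74.6 245. ] psi 94.05 tilt [ 0.0024  0.0017 -1.    ] gap 85.1 F [-1.   0.3  0.1] grip 0.0
 turn 0.05 shift [np.float64(35.0), np.float64(25.2), np.float64(164.0)]
```

Emit:
drive_tool(
  plan=[
    [0.0175,0.0126,0,0,0,0,1],
    [0.0175,0.0126,0.02,0,0,0,1],
    [0,0,0.03,0,0,0,1],
    [0,0,0.03,0,0,0,1],
    [0,0,0.03,0,0,0,1],
    [0,0,0.02,0,0,0,1],
    [0,0,0.014,0,0,0,1],
    [0,0,0.01,0,0,0,1],
    [0,0,0.01,0,0,0,1],
    [0,0,0,0,0,0,1],
  ],
)

```text
t: 4.1
tcp_pos: [0.6492, 0.1067, 0.0804]
tool_rot: [0.683, 0.731, -0.001, -0.001]
force: [0.2, 0.3, 0.3]
finger_gap: 0.997
gripper_force: 0.0
```

Emit:
drive_tool(
  plan=[
    [0,0,0,0,0,0,0.2],
    [0,0,0,0,0,0,0.2],
    [0,0,0,0,0,0,0.0],
    [0,0,0,0,0,0,-0.1],
    [0,0,0,0,0,0,-0.2],
    [0,0,0,0,0,0,-0.3],
    [0,0,0,0,0,0,-1],
    [0,0,0,0,0,0,-1],
    [0,0,0,0,0,0,-1],
    [0,0,0,0,0,0,-1],
  ],
  newtons=40,
)

```text
t: 5.1
tcp_pos: [0.652, 0.1069, 0.0826]
tool_rot: [0.682, 0.731, 0.002, 0.002]
force: [4.6, -0.6, 4.8]
finger_gap: 0.354
gripper_force: 39.8
```

```bash
python3 go.py 446.2 82.6 81 70.6; python3 -c "
from h import *
a=snap('side')['image'][130:280,290:450,::-1]; b=snap('top')['image'][80:230,180:340,::-1]
cv2.imwrite('pics/g1.png',cv2.resize(np.hstack([a,b]),None,fx=2.4,fy=2.4,interpolation=2))"
```

```text
t 5.1 tcp [652.  106.9  82.6] psi 93.95 tilt [ 0.0054  0.     -1.    ] gap 30.1 F [ 4.6 -0.6  4.8] grip 39.8
 turn 23.35 shift [np.float64(-91.3), np.float64(-186.0), np.float64(1.6)]
```

View pics/g1.png

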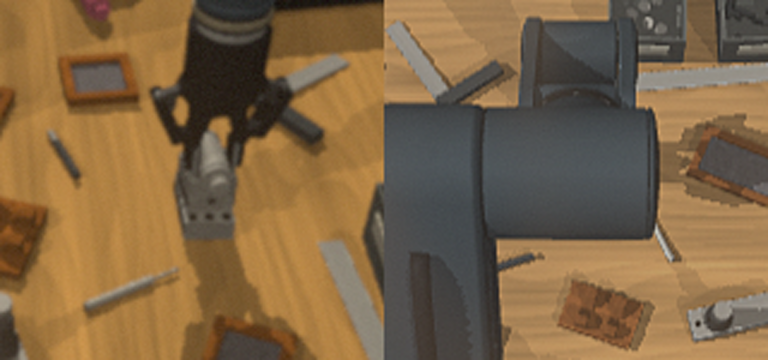

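The side crop shows the fingers closed around the shaft body at (210,155), with the V-block still below it at (207,195). In the top crop the arm hides the stack. Lifting now.

Emit:
drive_tool(
  plan=[
    [0,0,-0.005,0,0,0,-1],
    [0,0,-0.01,0,0,0,-1],
    [0,0,-0.015,0,0,0,-1],
    [0,0,-0.02,0,0,0,-1],
    [0,0,-0.02,0,0,0,-1],
    [0,0,-0.02,0,0,0,-1],
    [0,0,-0.01,0,0,0,-1],
    [0,0,0,0,0,0,-1],
    [0,0,0,0,0,0,-1],
  ],
)

```text
t: 6.1
tcp_pos: [0.6488, 0.107, 0.1808]
tool_rot: [0.682, 0.731, -0.001, -0.001]
force: [-0.2, 1.1, -2.9]
finger_gap: 0.352
gripper_force: 39.8
```

```bash
python3 go.py 446.2 82.6 150 70.6
python3 - <<'E'
from m import *
s=snap('side','lift1.png'); W=cloud(s); np.save('lw.npy',W)
im=s['image'].astype(int)
# points along axis direction: within band of shaft height, print u extents
T=manip.sense()['tcp_pos']*1e3
for z0,z1 in((T[2]-24,T[2]-12),(T[2]-12,T[2]+8)): print(z0,rect(W,(652,110),60,z0,z1,94))
print('vblk',rect(W,(652,110),60,55,69)); print('blk',rect(W,(652,110),60,18,30))
cv2.imwrite('pics/l1.png',cv2.resize(s['image'][100:260,290:450,::-1],None,fx=3.5,fy=3.5,interpolation=2))
E
```

```text
t 6.1 tcp [648.8 107.  180.8] psi 93.96 tilt [-0.0019 -0.     -1.    ] gap 29.9 F [-0.2  1.1 -2.9] grip 39.8
 turn 23.36 shift [np.float64(-90.3), np.float64(-183.0), np.float64(30.8)]
156.21938298481592 (array([651.5,  68.9]), array([ 3.7, 13.2]), 94, 9)
168.21938298481592 (array([646.4, 102.6]), array([72.8, 55.1]), 94, 343)
vblk (array([663.7, 114.4]), array([51.1, 22.3]), 94.5, 153)
blk (array([650. , 107.5]), array([70.6, 49.7]), 89.9, 195)
```

View pics/l1.png

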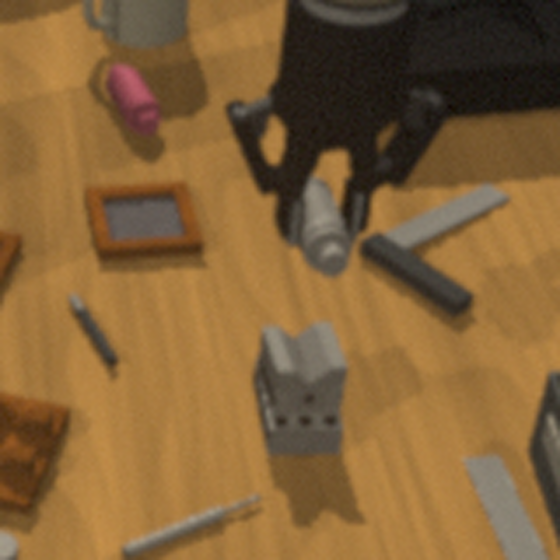

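Emit:
drive_tool(
  plan=[
    [0,0,0,0,0,7.8,-1],
    [0,0,0,0,0,7.8,-1],
    [0,0,0,0,0,7.76,-1],
    [-0.008,-0.015,0,0,0,0,-1],
    [-0.0127,-0.025,0.005,0,0,0,-1],
    [-0.0127,-0.025,0.01,0,0,0,-1],
    [-0.0127,-0.025,0.015,0,0,0,-1],
    [-0.0127,-0.025,0.015,0,0,0,-1],
    [-0.0127,-0.025,0.015,0,0,0,-1],
    [-0.0127,-0.025,0.015,0,0,0,-1],
  ],
)

```text
t: 7.15
tcp_pos: [0.4643, 0.0823, 0.1052]
tool_rot: [0.816, 0.578, -0.001, -0.001]
force: [1.0, 0.2, -2.1]
finger_gap: 0.358
gripper_force: 39.9
```

Emit:
drive_tool(
  plan=[
    [-0.0105,-0.018,0.01,0,0,0,-1],
    [0,0,0,0,0,0,-1],
    [0,0,0,0,0,0,-1],
  ],
)

```text
t: 7.45
tcp_pos: [0.4462, 0.0783, 0.0959]
tool_rot: [0.816, 0.578, 0.0, -0.0]
force: [0.8, 0.3, -2.4]
finger_gap: 0.36
gripper_force: 40.0
```

```bash
python3 go.py 444.8 78.5 45.5 70.6
```

```text
t 7.45 tcp [446.2  78.3  95.9] psi 70.57 tilt [-0.e+00  1.e-04 -1.e+00] gap 30.6 F [ 0.8  0.3 -2.4] grip 40.0
 turn -0.03 shift [np.float64(-0.3), np.float64(-1.4), np.float64(50.4)]
```

Emit:
drive_tool(
  plan=[
    [0,-0.0014,0.01,0,0,0,-1],
    [0,0,0.015,0,0,0,-1],
    [0,0,0.01,0,0,0,-1],
    [0,0,0.006,0,0,0,-1],
    [0,0,0.004,0,0,0,-1],
    [0,0,0.002,0,0,0,-1],
    [0,0,0.001,0,0,0,-1],
    [0,0,0.001,0,0,0,-1],
    [0,0,0,0,0,0,-1],
    [0,0,0,0,0,0,-1],
  ],
)

```text
t: 8.45
tcp_pos: [0.4445, 0.0789, 0.0475]
tool_rot: [0.816, 0.578, 0.0, 0.0]
force: [-0.3, 1.0, -1.4]
finger_gap: 0.356
gripper_force: 40.1
```

```bash
python3 go.py 444.8 78.5 45.5 70.6; python3 -c "
from h import *
s=snap('side'); a=s['image'][150:270,220:380,::-1]
cv2.imwrite('pics/p1.png',cv2.resize(a,None,fx=4,fy=4,interpolation=2))"
```

```text
t 8.45 tcp [444.5  78.9  47.5] psi 70.6 tilt [ 5.e-04 -0.e+00 -1.e+00] gap 30.2 F [-0.3  1.  -1.4] grip 40.1
 turn -0.0 shift [np.float64(-0.2), np.float64(0.4), np.float64(2.0)]
```

View pics/p1.png

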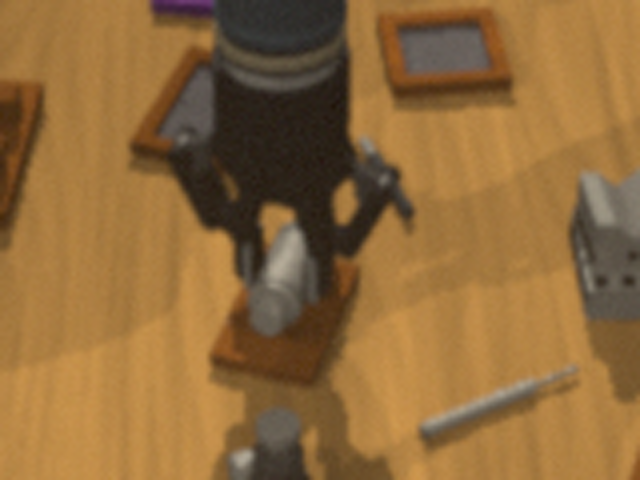

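The shaft hangs over the rest at about (280,280) in the crop, in line with the notches. I'll ease it down the last 2 mm.

Emit:
drive_tool(
  plan=[
    [0,0,0.0007,0,0,0,-1],
    [0,0,0.0007,0,0,0,-1],
    [0,0,0,0,0,0,-1],
    [0,0,0,0,0,0,-1],
  ],
)

```text
t: 8.9
tcp_pos: [0.4442, 0.0789, 0.0461]
tool_rot: [0.816, 0.578, -0.0, -0.0]
force: [-1.3, 1.2, 2.8]
finger_gap: 0.357
gripper_force: 40.6
```

```bash
python3 go.py 444.8 78.5 45.5 70.6
```

```text
t 8.9 tcp [444.2  78.9  46.1] psi 70.59 tilt [-3.e-04  1.e-04 -1.e+00] gap 30.3 F [-1.3  1.2  2.8] grip 40.6
 turn -0.01 shift [np.float64(-0.2), np.float64(0.8), np.float64(0.6)]
```

Emit:
drive_tool(
  plan=[
    [0,0,0.0003,0,0,0,-1],
    [0,0,0,0,0,0,-0.2],
    [0,0,0,0,0,0,-0.1],
    [0,0,0,0,0,0,0.1],
    [0,0,0,0,0,0,0.5],
    [0,0,0,0,0,0,1],
    [0,0,0,0,0,0,1],
    [0,0,-0.02,0,0,0,1],
    [0,0,-0.03,0,0,0,1],
    [0,0,-0.04,0,0,0,1],
  ],
)

```text
t: 9.9
tcp_pos: [0.4432, 0.0789, 0.1354]
tool_rot: [0.816, 0.578, -0.002, -0.001]
force: [0.6, -0.8, -0.5]
finger_gap: 1.0
gripper_force: 0.0
```

Emit:
drive_tool(
  plan=[
    [0,0,-0.03,0,0,0,1],
    [0.01,0.03,0,0,0,0,1],
    [0.01,0.03,0,0,0,0,1],
    [0.01,0.03,0,0,0,0,1],
    [0.01,0.03,0,0,0,0,1],
    [0,0,0,0,0,-7.8,1],
    [0,0,0,0,0,-7.8,1],
    [0,0,0,0,0,-7.8,1],
    [0,0,0,0,0,0,1],
    [0,0,0,0,0,0,1],
  ],
)

```text
t: 10.9
tcp_pos: [0.5706, 0.0767, 0.1655]
tool_rot: [0.683, 0.73, -0.0, -0.0]
force: [-0.9, 0.7, -0.3]
finger_gap: 1.0
gripper_force: 0.0
```

```bash
python3 go.py 651.8 111.3 50 94
python3 - <<'E'
from m import *
for n,dz in(('side',0),('top',1.4)):
    W=cloud(snap(n,'r1'+n+'.png'));W[...,2]-=dz/1e3
    print(n,'rest shaft',rect(W,(446,82),75,44,62),'all',rect(W,(446,82),75,7,15)); print('v',rect(W,(652,110),60,50,69,94),rect(W,(652,110),60,58,69,94))
    print('b',rect(W,(652,110),60,18,30))
E
```

```text
t 10.9 tcp [570.6  76.7 165.5] psi 93.83 tilt [-5.e-04  0.e+00 -1.e+00] gap 85.0 F [-0.9  0.7 -0.3] grip 0.0
 turn -0.17 shift [np.float64(28.8), np.float64(83.4), np.float64(115.5)]
side rest shaft (array([444.7,  81.2]), array([85.4, 28.3]), 70.5, 267) all (array([444.7,  79.9]), array([99.2, 62.8]), 69.8, 358)
v (array([650.5, 113.6]), array([50.9, 48.7]), 94, 356) (array([665.7, 115.7]), array([49.1, 18.1]), 94, 115)
b (array([649.9, 106.7]), array([68. , 50.3]), 88.7, 200)
top rest shaft None all (array([404.9,  52.7]), array([12.2,  3.4]), 94.2, 8)
v None None
b None
```

View pics/r1side.png

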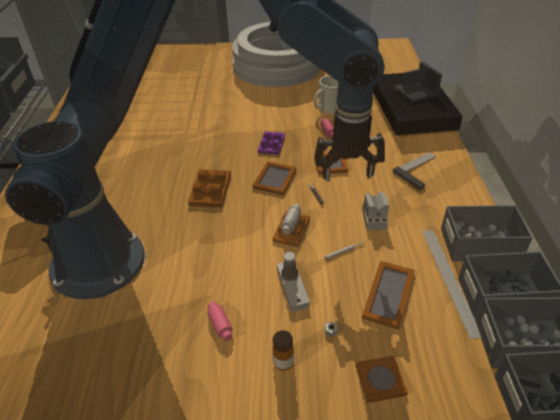

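The side view shows the shaft in the small rest at (291,219) and the bare V-block on the 1-2-3 block at (376,210). Next is the V-block.

Emit:
drive_tool(
  plan=[
    [0.008,0.021,0,0,0,-0.17,1],
    [0.008,0.021,0,0,0,0,1],
    [0.008,0.021,0,0,0,0,1],
    [0.008,0.021,0,0,0,0,1],
    [0,0,0.01,0,0,0,1],
    [0,0,0,0,0,0,1],
  ],
)

```text
t: 11.6
tcp_pos: [0.6505, 0.1147, 0.1536]
tool_rot: [0.681, 0.732, -0.002, -0.002]
force: [-1.0, 0.5, -0.6]
finger_gap: 1.0
gripper_force: 0.0
```

```bash
python3 go.py 652 114 52 94
```

```text
t 11.6 tcp [650.5 114.7 153.6] psi 94.15 tilt [-4.7e-03 -3.0e-04 -1.0e+00] gap 85.0 F [-1.   0.5 -0.6] grip 0.0
 turn 0.15 shift [np.float64(-0.8), np.float64(1.4), np.float64(101.6)]
```

Emit:
drive_tool(
  plan=[
    [0,0.0014,0.015,0,0,0,1],
    [0,0,0.03,0,0,0,1],
    [0,0,0.025,0,0,0,1],
    [0,0,0.02,0,0,0,1],
    [0,0,0.0116,0,0,0,1],
    [0,0,0,0,0,0,1],
    [0,0,0,0,0,0,0.4],
    [0,0,0,0,0,0,0.25],
    [0,0,0,0,0,0,0.2],
    [0,0,0,0,0,0,0.15],
  ],
  newtons=60,
)

```text
t: 12.6
tcp_pos: [0.6532, 0.1148, 0.0549]
tool_rot: [0.681, 0.732, -0.0, -0.0]
force: [-2.0, 0.2, 1.1]
finger_gap: 0.577
gripper_force: 1.0
```

Emit:
drive_tool(
  plan=[
    [0,0,0,0,0,0,0.1],
    [0,0,0,0,0,0,-1],
    [0,0,0,0,0,0,-1],
    [0,0,0,0,0,0,-1],
    [0,0,0,0,0,0,-1],
  ],
)

```text
t: 13.1
tcp_pos: [0.6532, 0.1148, 0.0552]
tool_rot: [0.681, 0.732, -0.0, -0.0]
force: [-2.6, -1.2, 6.4]
finger_gap: 0.547
gripper_force: 63.9
```

```bash
python3 go.py 566 341 150 94.5
```

```text
t 13.1 tcp [653.2 114.8  55.2] psi 94.18 tilt [-8.e-04 -2.e-04 -1.e+00] gap 46.5 F [-2.6 -1.2  6.4] grip 63.9
 turn -0.32 shift [np.float64(232.3), np.float64(-69.2), np.float64(-94.8)]
```

Emit:
drive_tool(
  plan=[
    [0,0,-0.005,0,0,0,-1],
    [0,0,-0.01,0,0,0,-1],
    [0,0,-0.02,0,0,0,-1],
    [0.01,-0.003,-0.015,0,0,-0.32,-1],
    [0.02,-0.006,0,0,0,0,-1],
    [0.03,-0.009,0,0,0,0,-1],
    [0.03,-0.009,0,0,0,0,-1],
    [0.03,-0.009,0,0,0,0,-1],
    [0.03,-0.009,0,0,0,0,-1],
    [0.03,-0.009,0,0,0,0,-1],
  ],
)

```text
t: 14.1
tcp_pos: [0.585, 0.292, 0.1045]
tool_rot: [0.679, 0.734, 0.0, -0.0]
force: [0.6, 0.4, -4.7]
finger_gap: 0.549
gripper_force: 62.8
```

Emit:
drive_tool(
  plan=[
    [0.03,-0.009,0,0,0,0,-1],
    [0.015,-0.005,0,0,0,0,-1],
    [0.007,0,0,0,0,0,-1],
    [0,0,0.01,0,0,0,-1],
    [0,0,0.015,0,0,0,-1],
    [0,0,0.005,0,0,0,-1],
    [0,0,0,0,0,0,-1],
    [0,0,0,0,0,0,-1],
  ],
)

```text
t: 14.9
tcp_pos: [0.5681, 0.3398, 0.0734]
tool_rot: [0.679, 0.734, -0.0, -0.0]
force: [0.4, 0.2, -3.6]
finger_gap: 0.544
gripper_force: 62.6
```

```bash
python3 go.py 566 341 36.2 94.5;  python3 - <<'E'
from m import *
for n,dz in(('side',0),('top',1.4)):
    s=snap(n); W=cloud(s);W[...,2]-=dz/1e3
    print(n,'b',rect(W,(652,110),60,18,30))
    if n=='side': cv2.imwrite('pics/v2.png',cv2.resize(s['image'][90:240,250:420,::-1],None,fx=3.5,fy=3.5,interpolation=2)); print(rect(W,(567,341),75,6,18))
E
```

```text
t 14.9 tcp [568.1 339.8  73.4] psi 94.41 tilt [-8.e-04 -4.e-04 -1.e+00] gap 46.3 F [ 0.4  0.2 -3.6] grip 62.6
 turn -0.09 shift [np.float64(1.3), np.float64(-2.1), np.float64(37.2)]
side b (array([650.4, 111.6]), array([77.4, 50.4]), 88.4, 483)
(array([563.6, 339.3]), array([86.7, 83.7]), 92.9, 317)
top b (array([653.6, 113.3]), array([74.4, 49.8]), 89.9, 322)
```

View pics/v2.png

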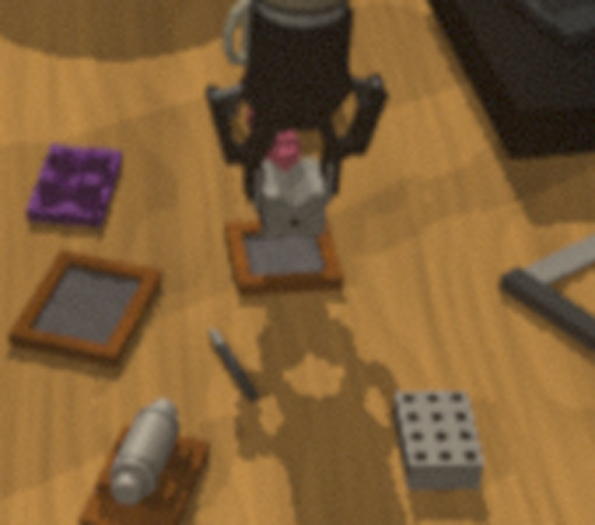

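The V-block hangs level over its case at crop (295,200). The 1-2-3 block is clear at (437,430), and the shaft is still in its rest. Lowering.

Emit:
drive_tool(
  plan=[
    [0.0013,-0.0021,0.008,0,0,0,-1],
    [0,0,0.012,0,0,0,-1],
    [0,0,0.008,0,0,0,-1],
    [0,0,0.004,0,0,0,-1],
    [0,0,0.002,0,0,0,-1],
    [0,0,0.001,0,0,0,-1],
    [0,0,0.001,0,0,0,-1],
    [0,0,0,0,0,0,-1],
    [0,0,0,0,0,0,-1],
  ],
)

```text
t: 15.9
tcp_pos: [0.5659, 0.342, 0.0383]
tool_rot: [0.679, 0.734, 0.0, 0.0]
force: [-0.6, 0.1, -4.3]
finger_gap: 0.546
gripper_force: 62.8
```

```bash
python3 go.py 566 341 36.2 94.5
```

```text
t 15.9 tcp [565.9 342.   38.3] psi 94.49 tilt [ 6.e-04  2.e-04 -1.e+00] gap 46.4 F [-0.6  0.1 -4.3] grip 62.8
 turn -0.01 shift [np.float64(-1.0), np.float64(0.1), np.float64(2.1)]
```

Emit:
drive_tool(
  plan=[
    [-0.001,0,0.001,0,0,0,-1],
    [0,0,0.0007,0,0,0,-1],
    [0,0,0,0,0,0,-1],
    [0,0,0,0,0,0,-1],
  ],
)

```text
t: 16.3
tcp_pos: [0.5657, 0.3409, 0.0363]
tool_rot: [0.679, 0.734, -0.0, -0.0]
force: [-0.1, 0.1, -6.3]
finger_gap: 0.549
gripper_force: 62.8
```

Emit:
drive_tool(
  plan=[
    [0,0,0.0006,0,0,0,-1],
    [0,0,0,0,0,0,-1],
    [0,0,0,0,0,0,-1],
  ],
)

```text
t: 16.6
tcp_pos: [0.5658, 0.3409, 0.0362]
tool_rot: [0.679, 0.734, 0.0, 0.0]
force: [-2.2, -0.6, 0.4]
finger_gap: 0.547
gripper_force: 63.2
```

Emit:
drive_tool(
  plan=[
    [0,0,0.0006,0,0,0,-1],
    [0,0,0,0,0,0,-1],
    [0,0,0,0,0,0,-1],
  ],
)

```text
t: 16.9
tcp_pos: [0.5658, 0.3409, 0.0362]
tool_rot: [0.679, 0.734, 0.0, 0.0]
force: [-2.9, -1.0, 5.5]
finger_gap: 0.55
gripper_force: 63.9
```

Emit:
drive_tool(
  plan=[
    [0,0,0,0,0,0,0.1],
    [0,0,0,0,0,0,0.2],
    [0,0,0,0,0,0,0.5],
    [0,0,0,0,0,0,1],
    [0,0,0,0,0,0,1],
    [0,0,-0.02,0,0,0,1],
    [0,0,-0.03,0,0,0,1],
    [0,0,-0.04,0,0,5.3,1],
    [-0.032,0.0127,0,0,0,0,1],
    [-0.032,0.0127,0,0,0,0,1],
  ],
)

```text
t: 17.9
tcp_pos: [0.5913, 0.2773, 0.1272]
tool_rot: [0.711, 0.703, 0.002, 0.001]
force: [1.1, -0.6, -0.1]
finger_gap: 1.0
gripper_force: 0.0
```

Emit:
drive_tool(
  plan=[
    [-0.032,0.0127,0,0,0,0,1],
    [-0.032,0.0127,0,0,0,0,1],
    [-0.032,0.0127,0,0,0,0,1],
    [-0.032,0.0127,0,0,0,0,1],
    [-0.032,0.0127,0,0,0,0,1],
    [0,0,0.02,0,0,0,1],
    [0,0,0,0,0,0,1],
    [0,0,0,0,0,0,1],
  ],
)

```text
t: 18.7
tcp_pos: [0.6507, 0.1159, 0.1046]
tool_rot: [0.712, 0.702, -0.001, -0.001]
force: [0.4, -0.4, 0.1]
finger_gap: 1.001
gripper_force: 0.0
```

```bash
python3 go.py 652 112.5 21 89.2;  python3 - <<'E'
from m import *
s=snap('side','vplaced.png'); W=cloud(s); print(rect(W,(567,341),60,33,60)); print(rect(W,(567,341),75,6,18))
cv2.imwrite('pics/v3.png',cv2.resize(s['image'][110:230,270:430,::-1],None,fx=4,fy=4,interpolation=2))
E
```

```text
t 18.7 tcp [650.7 115.9 104.6] psi 89.19 tilt [-2.e-03  2.e-04 -1.e+00] gap 85.1 F [ 0.4 -0.4  0.1] grip 0.0
 turn -0.01 shift [np.float64(-3.4), np.float64(1.4), np.float64(83.6)]
(array([564.3, 339.4]), array([53.7, 48.1]), 95.0, 222)
(array([563.5, 339.7]), array([86.1, 83.2]), 93.6, 326)
```

View pics/v3.png

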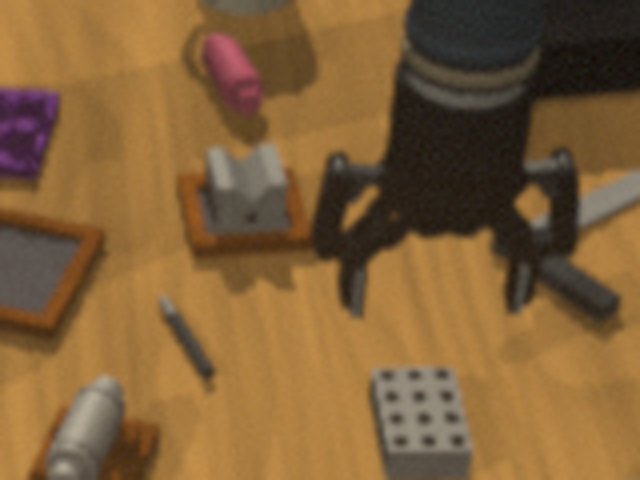

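The V-block sits inside its recess at crop (245,190), and the gripper is above the 1-2-3 block at (420,420). Next is the block.

Emit:
drive_tool(
  plan=[
    [-0.0034,0.0014,0.015,0,0,0,1],
    [0,0,0.025,0,0,0,1],
    [0,0,0.02,0,0,0,1],
    [0,0,0.015,0,0,0,1],
    [0,0,0.009,0,0,0,1],
    [0,0,0,0,0,0,1],
    [0,0,0,0,0,0,0.4],
    [0,0,0,0,0,0,0.3],
    [0,0,0,0,0,0,0.25],
    [0,0,0,0,0,0,0.2],
  ],
  newtons=80,
)

```text
t: 19.75
tcp_pos: [0.6524, 0.1123, 0.0218]
tool_rot: [0.712, 0.702, -0.0, -0.0]
force: [-1.4, -0.2, 0.7]
finger_gap: 0.599
gripper_force: 0.8
```

Emit:
drive_tool(
  plan=[
    [0,0,0,0,0,0,0.15],
    [0,0,0,0,0,0,-1],
    [0,0,0,0,0,0,-1],
    [0,0,0,0,0,0,-1],
    [0,0,0,0,0,0,-1],
  ],
)

```text
t: 20.25
tcp_pos: [0.6525, 0.1123, 0.0224]
tool_rot: [0.712, 0.702, -0.0, -0.0]
force: [-2.8, 0.6, 7.6]
finger_gap: 0.575
gripper_force: 84.7
```

```bash
python3 go.py 407.6 282 100 70
```

```text
t 20.25 tcp [652.5 112.3  22.4] psi 89.19 tilt [-5.e-04  0.e+00 -1.e+00] gap 48.9 F [-2.8  0.6  7.6] grip 84.7
 turn 19.19 shift [np.float64(75.7), np.float64(-288.1), np.float64(-77.6)]
```

Emit:
drive_tool(
  plan=[
    [0,0,-0.005,0,0,0,-1],
    [0,0,-0.015,0,0,0,-1],
    [0,0,-0.02,0,0,0,-1],
    [0,0,-0.02,0,0,6.4,-1],
    [0,0,-0.015,0,0,6.4,-1],
    [0,0,-0.005,0,0,6.4,-1],
    [0.004,-0.0148,0,0,0,0,-1],
    [0.0078,-0.029,0,0,0,0,-1],
    [0.0078,-0.029,0,0,0,0,-1],
    [0.0078,-0.029,0,0,0,0,-1],
  ],
)

```text
t: 21.25
tcp_pos: [0.5634, 0.1737, 0.1004]
tool_rot: [0.819, 0.574, -0.001, -0.001]
force: [-0.5, 0.2, -6.6]
finger_gap: 0.573
gripper_force: 84.5
```

Emit:
drive_tool(
  plan=[
    [0.0078,-0.029,0,0,0,0,-1],
    [0.0078,-0.029,0,0,0,0,-1],
    [0.0078,-0.029,0,0,0,0,-1],
    [0.0078,-0.029,0,0,0,0,-1],
    [0.0078,-0.029,0,0,0,0,-1],
    [0.0055,-0.028,0.01,0,0,0,-1],
    [0.004,-0.0133,0.02,0,0,0,-1],
    [0,0,0.005,0,0,0,-1],
    [0,0,0,0,0,0,-1],
    [0,0,0,0,0,0,-1],
  ],
)

```text
t: 22.25
tcp_pos: [0.4092, 0.2823, 0.0665]
tool_rot: [0.819, 0.574, 0.001, 0.0]
force: [-0.5, -0.6, -7.3]
finger_gap: 0.573
gripper_force: 85.5
```

```bash
python3 go.py 407.6 282 28.4 70
```

```text
t 22.25 tcp [409.2 282.3  66.5] psi 70.01 tilt [ 1.8e-03  6.0e-04 -1.0e+00] gap 48.7 F [-0.5 -0.6 -7.3] grip 85.5
 turn 0.01 shift [np.float64(-0.8), np.float64(-1.5), np.float64(38.1)]
```

Emit:
drive_tool(
  plan=[
    [-0.0008,-0.0015,0.01,0,0,0,-1],
    [0,0,0.012,0,0,0,-1],
    [0,0,0.008,0,0,0,-1],
    [0,0,0.004,0,0,0,-1],
    [0,0,0.002,0,0,0,-1],
    [0,0,0.001,0,0,0,-1],
    [0,0,0.0007,0,0,0,-1],
    [0,0,0,0,0,0,-1],
    [0,0,0,0,0,0,-1],
  ],
)

```text
t: 23.15
tcp_pos: [0.4065, 0.2821, 0.0287]
tool_rot: [0.819, 0.573, 0.0, 0.0]
force: [-0.0, -0.6, -6.3]
finger_gap: 0.573
gripper_force: 85.7
```

Emit:
drive_tool(
  plan=[
    [0,0,0.0007,0,0,0,-1],
    [0,0,0,0,0,0,-1],
    [0,0,0,0,0,0,-1],
  ],
)

```text
t: 23.45
tcp_pos: [0.4066, 0.2821, 0.0284]
tool_rot: [0.819, 0.574, 0.0, 0.0]
force: [-0.8, -0.3, 3.2]
finger_gap: 0.573
gripper_force: 86.5
```

```bash
python3 go.py 407.6 282 28.4 70
```

```text
t 23.45 tcp [406.6 282.1  28.4] psi 69.99 tilt [ 8.e-04  3.e-04 -1.e+00] gap 48.7 F [-0.8 -0.3  3.2] grip 86.5
 turn -0.01 shift [np.float64(0.3), np.float64(1.0), np.float64(-0.0)]
```

Emit:
drive_tool(
  plan=[
    [0,0,0,0,0,0,0.18],
    [0,0,0,0,0,0,0.3],
    [0,0,0,0,0,0,0.6],
    [0,0,0,0,0,0,1],
    [0,0,0,0,0,0,1],
    [0,0,-0.02,0,0,0,1],
    [0,0,-0.03,0,0,-8.3,1],
    [0,0,-0.03,0,0,-8.3,1],
    [0,0,-0.02,0,0,-8.3,1],
    [0,0,0,0,0,-8.3,1],
  ],
)

```text
t: 24.45
tcp_pos: [0.4081, 0.2827, 0.1305]
tool_rot: [0.619, 0.786, 0.003, 0.002]
force: [0.5, -0.2, -0.4]
finger_gap: 1.0
gripper_force: 0.0
```

Emit:
drive_tool(
  plan=[
    [-0.035,-0.005,0,0,0,0,1],
    [-0.035,-0.005,0,0,0,0,1],
    [-0.035,-0.005,0,0,0,0,1],
    [-0.035,-0.005,0,0,0,0,1],
    [-0.035,-0.005,0,0,0,0,1],
    [-0.035,-0.005,0,0,0,0,1],
    [-0.035,-0.005,0,0,0,0,1],
    [-0.035,-0.005,0,0,0,0,1],
    [-0.035,-0.005,0,0,0,0,1],
    [-0.035,-0.005,0,0,0,0,1],
  ],
)

```text
t: 25.45
tcp_pos: [0.4375, -0.0718, 0.1278]
tool_rot: [0.621, 0.784, 0.0, 0.0]
force: [0.3, 0.3, 0.4]
finger_gap: 0.999
gripper_force: 0.0
```

Emit:
drive_tool(
  plan=[
    [0,0,0,0,0,0,1],
    [0,0,0,0,0,0,1],
  ],
)

```text
t: 25.65
tcp_pos: [0.4373, -0.0708, 0.1277]
tool_rot: [0.622, 0.783, 0.0, -0.0]
force: [-0.6, 0.7, -0.3]
finger_gap: 1.002
gripper_force: 0.0
```

```bash
python3 go.py 436.6 -71.2 48 103.2;  python3 - <<'E'
from m import *
s=snap('side'); W=cloud(s); print(rect(W,(405,281),75,22,40)); print(rect(W,(405,281),85,6,18)); print('jack',rect(W,(435,-73),30,70,90),'par',rect(W,(441,-96),90,14,26))
cv2.imwrite('pics/b3.png',cv2.resize(s['image'][140:330,200:400,::-1],None,fx=3.1,fy=3.1,interpolation=2))
E
```

```text
t 25.65 tcp [437.3 -70.8 127.7] psi 103.05 tilt [-3.e-04  3.e-04 -1.e+00] gap 85.2 F [-0.6  0.7 -0.3] grip 0.0
 turn -0.15 shift [np.float64(-0.2), np.float64(-0.8), np.float64(79.7)]
(array([378.9, 271.9]), array([50.3, 16.2]), 89.4, 60)
(array([367., 285.]), array([110.9,  38.3]), 89.9, 174)
jack (array([435.9, -72.8]), array([24.6, 20.9]), 87.7, 98) par (array([441.3, -97.3]), array([116. ,  39.7]), 103.6, 631)
```

View pics/b3.png

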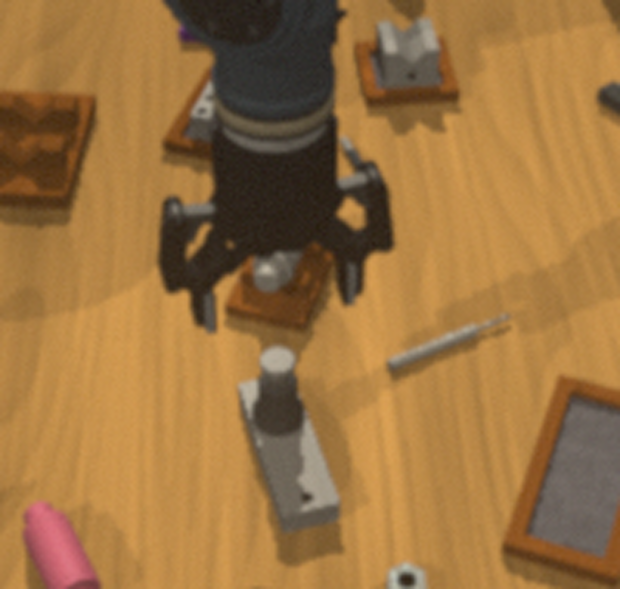

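The gripper is above the jack at crop (278,390). The 1-2-3 block is mostly hidden but shows inside its case at (205,105). Next I grip the jack.

Emit:
drive_tool(
  plan=[
    [0,-0.0008,0.01,0,0,0,1],
    [0,0,0.02,0,0,0,1],
    [0,0,0.02,0,0,0,1],
    [0,0,0.018,0,0,0,1],
    [0,0,0.012,0,0,0,1],
    [0,0,0,0,0,0,0.4],
    [0,0,0,0,0,0,0.2],
    [0,0,0,0,0,0,0],
    [0,0,0,0,0,0,-0.1],
    [0,0,0,0,0,0,-0.2],
  ],
  newtons=40,
)

```text
t: 26.7
tcp_pos: [0.4371, -0.0705, 0.0483]
tool_rot: [0.621, 0.784, 0.0, 0.001]
force: [0.5, 0.3, 0.0]
finger_gap: 0.398
gripper_force: 0.0
```

Emit:
drive_tool(
  plan=[
    [0,0,0,0,0,0,-0.25],
    [0,0,0,0,0,0,-0.3],
    [0,0,0,0,0,0,-0.35],
    [0,0,0,0,0,0,-1],
    [0,0,0,0,0,0,-1],
    [0,0,0,0,0,0,-1],
    [0,0,0,0,0,0,-1],
  ],
)

```text
t: 27.4
tcp_pos: [0.4371, -0.0705, 0.0481]
tool_rot: [0.621, 0.784, 0.0, 0.0]
force: [0.3, 1.3, 5.4]
finger_gap: 0.31
gripper_force: 39.1
```

```bash
python3 go.py 594.7 -312.4 130 103.2
```

```text
t 27.4 tcp [437.1 -70.5  48.1] psi 103.18 tilt [ 9.e-04 -3.e-04 -1.e+00] gap 26.3 F [0.3 1.3 5.4] grip 39.1
 turn -0.02 shift [np.float64(-271.5), np.float64(98.2), np.float64(-81.9)]
```

Emit:
drive_tool(
  plan=[
    [0,0,-0.004,0,0,0,-1],
    [0,0,-0.012,0,0,0,-1],
    [0,0,-0.02,0,0,0,-1],
    [0,0,-0.02,0,0,0,-1],
    [0,0,-0.014,0,0,0,-1],
    [-0.01,0.0036,0,0,0,0,-1],
    [-0.02,0.0073,0,0,0,0,-1],
    [-0.03,0.011,0,0,0,0,-1],
    [-0.03,0.011,0,0,0,0,-1],
    [-0.03,0.011,0,0,0,0,-1],
  ],
)

```text
t: 28.4
tcp_pos: [0.5072, -0.1787, 0.1165]
tool_rot: [0.621, 0.784, -0.0, -0.001]
force: [0.6, -0.2, -3.6]
finger_gap: 0.308
gripper_force: 39.7
```

Emit:
drive_tool(
  plan=[
    [-0.03,0.011,0,0,0,0,-1],
    [-0.03,0.011,0,0,0,0,-1],
    [-0.03,0.011,0,0,0,0,-1],
    [-0.03,0.011,0,0,0,0,-1],
    [-0.02,0.0073,0.01,0,0,0,-1],
    [-0.011,0.004,0.02,0,0,0,-1],
    [0,0,0.015,0,0,0,-1],
    [0,0,0,0,0,0,-1],
    [0,0,0,0,0,0,-1],
  ],
)

```text
t: 29.3
tcp_pos: [0.5938, -0.3104, 0.0713]
tool_rot: [0.621, 0.784, -0.0, -0.002]
force: [-0.4, 0.0, -3.1]
finger_gap: 0.312
gripper_force: 39.8
```

```bash
python3 go.py 595.2 -312 34.1 103.2
python3 - <<'E'
from m import *
for n,dz in(('side',0),('top',1.4)):
    s=snap(n); W=cloud(s);W[...,2]-=dz/1e3; print(n,'par',rect(W,(442,-95),90,14,26),'caseP',rect(W,(646,-121),100,6,18))
    if n=='side': cv2.imwrite('pics/j3.png',cv2.resize(s['image'][250:420,300:480,::-1],None,fx=3.4,fy=3.4,interpolation=2))
E
```

```text
t 29.3 tcp [ 593.8 -310.4   71.3] psi 103.2 tilt [-0.0032  0.0025 -1.    ] gap 26.5 F [-0.4  0.  -3.1] grip 39.8
 turn 0.0 shift [np.float64(-1.9), np.float64(1.0), np.float64(37.2)]
side par (array([440.9, -96.1]), array([118.9,  39.6]), 103.6, 874) caseP (array([ 600.1, -140.8]), array([86.5, 12.6]), 68.8, 177)
top par (array([ 450.3, -122.1]), array([57. , 38.3]), 103.0, 144) caseP (array([673.8, -58.4]), array([75.9, 25.1]), 153.7, 117)
```

View pics/j3.png

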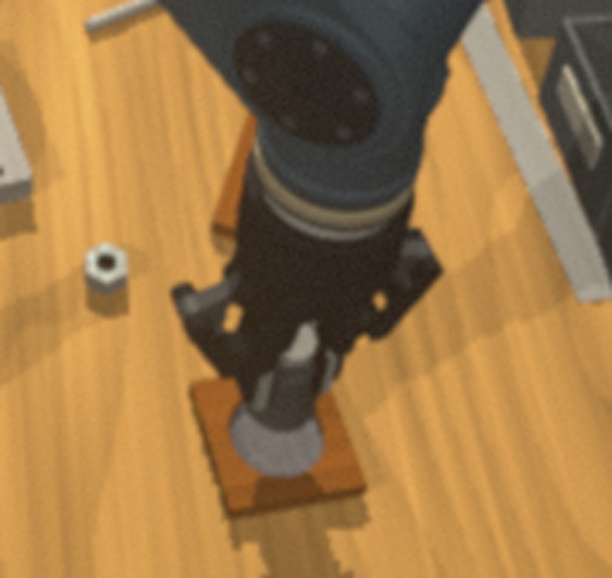

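The jack is upright above the round recess at crop (278,430). Lowering.

Emit:
drive_tool(
  plan=[
    [-0.0015,0.001,0.01,0,0,0,-1],
    [0,0,0.012,0,0,0,-1],
    [0,0,0.007,0,0,0,-1],
    [0,0,0.004,0,0,0,-1],
    [0,0,0.002,0,0,0,-1],
    [0,0,0.001,0,0,0,-1],
    [0,0,0.0007,0,0,0,-1],
    [0,0,0,0,0,0,-1],
    [0,0,0,0,0,0,-1],
  ],
)

```text
t: 30.3
tcp_pos: [0.5966, -0.313, 0.0363]
tool_rot: [0.621, 0.784, 0.0, 0.0]
force: [0.4, -0.0, -3.1]
finger_gap: 0.309
gripper_force: 39.8
```

Emit:
drive_tool(
  plan=[
    [0,0,0.0006,0,0,0,-1],
    [0,0,0,0,0,0,-1],
    [0,0,0,0,0,0,-1],
  ],
)

```text
t: 30.6
tcp_pos: [0.5965, -0.3129, 0.0355]
tool_rot: [0.621, 0.784, 0.0, 0.0]
force: [-1.4, -0.8, -3.2]
finger_gap: 0.311
gripper_force: 39.8
```

```bash
python3 go.py 595.2 -312 34.1 103.2
```

```text
t 30.6 tcp [ 596.5 -312.9   35.5] psi 103.18 tilt [ 0.  0. -1.] gap 26.4 F [-1.4 -0.8 -3.2] grip 39.8
 turn -0.02 shift [np.float64(1.1), np.float64(-1.1), np.float64(1.4)]
```

Emit:
drive_tool(
  plan=[
    [0.001,-0.001,0.0005,0,0,0,-1],
    [0,0,0.0005,0,0,0,-1],
    [0,0,0,0,0,0,-1],
    [0,0,0,0,0,0,-1],
  ],
)

```text
t: 31.0
tcp_pos: [0.5953, -0.3121, 0.0344]
tool_rot: [0.621, 0.784, 0.0, 0.0]
force: [-0.7, -0.8, -2.0]
finger_gap: 0.306
gripper_force: 39.8
```

Emit:
drive_tool(
  plan=[
    [0,0,0.0005,0,0,0,-1],
    [0,0,0,0,0,0,-1],
    [0,0,0,0,0,0,-1],
  ],
)

```text
t: 31.3
tcp_pos: [0.5953, -0.3122, 0.0342]
tool_rot: [0.621, 0.784, -0.0, 0.0]
force: [0.2, -0.4, 1.4]
finger_gap: 0.309
gripper_force: 40.0
```

Emit:
drive_tool(
  plan=[
    [0,0,0,0,0,0,-0.35],
    [0,0,0,0,0,0,-0.25],
    [0,0,0,0,0,0,0],
    [0,0,0,0,0,0,0.5],
    [0,0,0,0,0,0,1],
    [0,0,0,0,0,0,1],
    [0,0,-0.02,0,0,0,1],
    [0,0,-0.03,0,0,0,1],
    [0,0,-0.04,0,0,0,1],
    [0,0,0,0,0,0,1],
  ],
)

```text
t: 32.3
tcp_pos: [0.5987, -0.3146, 0.13]
tool_rot: [0.621, 0.784, 0.0, 0.006]
force: [0.5, -0.2, 0.5]
finger_gap: 1.002
gripper_force: 0.0
```

Emit:
drive_tool(
  plan=[
    [0.031,-0.0123,0,0,0,0,1],
    [0.031,-0.0123,0,0,0,0,1],
    [0.031,-0.0123,0,0,0,0,1],
    [0.031,-0.0123,0,0,0,0,1],
    [0.031,-0.0123,0,0,0,0,1],
    [0.031,-0.0123,0,0,0,0,1],
    [0.031,-0.0123,0,0,0,0,1],
    [0.031,-0.0123,0.02,0,0,0,1],
    [0,0,0.01,0,0,0,1],
    [0,0,0,0,0,0,1],
  ],
)

```text
t: 33.3
tcp_pos: [0.442, -0.0923, 0.0928]
tool_rot: [0.621, 0.784, -0.0, -0.001]
force: [0.6, -0.4, -0.0]
finger_gap: 1.003
gripper_force: 0.0
```

```bash
python3 go.py 442.5 -94.2 18.5 103.3
python3 - <<'E'
from m import *
s=snap('side'); W=cloud(s); print('jack',rect(W,(594,-313),35,50,70),'base',rect(W,(594,-313),70,6,13))
cv2.imwrite('pics/j4.png',cv2.resize(s['image'][220:420,220:460,::-1],None,fx=2.9,fy=2.9,interpolation=2))
E
```

```text
t 33.3 tcp [442.  -92.3  92.8] psi 103.25 tilt [-0.0025  0.0011 -1.    ] gap 85.3 F [ 0.6 -0.4 -0. ] grip 0.0
 turn -0.05 shift [np.float64(-2.0), np.float64(0.1), np.float64(74.3)]
jack (array([ 593.5, -314.3]), array([22.5, 21.7]), 121.7, 157) base (array([ 593.8, -313.7]), array([74.1, 74. ]), 98.7, 898)
```

View pics/j4.png

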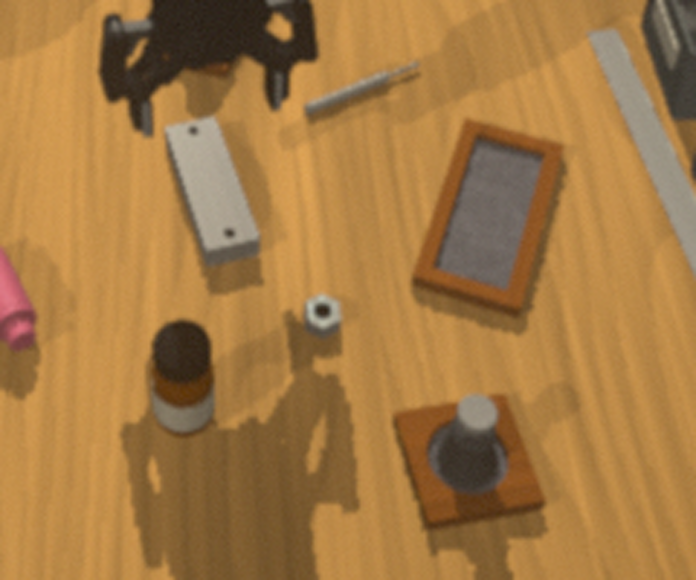

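The jack stands centred in its recess at crop (468,450), and the parallel lies free at (212,190). Last piece.

Emit:
drive_tool(
  plan=[
    [-0.002,0,0.015,0,0,0,1],
    [0,0,0.025,0,0,0,1],
    [0,0,0.018,0,0,0,1],
    [0,0,0.009,0,0,0,1],
    [0,0,0.0053,0,0,0,1],
    [0,0,0,0,0,0,0.6],
    [0,0,0,0,0,0,0.2],
    [0,0,0,0,0,0,0.1],
    [0,0,0,0,0,0,0.0],
    [0,0,0,0,0,0,-0.05],
  ],
  newtons=90,
)

```text
t: 34.35
tcp_pos: [0.4432, -0.095, 0.022]
tool_rot: [0.621, 0.784, -0.0, 0.0]
force: [-0.4, -0.9, 0.9]
finger_gap: 0.477
gripper_force: 0.4
```

Emit:
drive_tool(
  plan=[
    [0,0,0,0,0,0,-0.1],
    [0,0,0,0,0,0,-1],
    [0,0,0,0,0,0,-1],
    [0,0,0,0,0,0,-1],
    [0,0,0,0,0,0,-1],
  ],
)

```text
t: 34.85
tcp_pos: [0.443, -0.095, 0.0226]
tool_rot: [0.621, 0.784, -0.0, 0.0]
force: [-2.0, -0.4, 10.1]
finger_gap: 0.44
gripper_force: 89.6
```

```bash
python3 go.py 645.2 -120.7 90 66.7
```

```text
t 34.85 tcp [443.  -95.   22.6] psi 103.23 tilt [-0.e+00 -3.e-04 -1.e+00] gap 37.4 F [-2.  -0.4 10.1] grip 89.6
 turn 36.53 shift [np.float64(56.4), np.float64(195.9), np.float64(-67.4)]
```

Emit:
drive_tool(
  plan=[
    [0,0,-0.004,0,0,0,-1],
    [0,0,-0.01,0,0,0,-1],
    [0,0,-0.018,0,0,0,-1],
    [0,0,-0.018,0,0,4,-1],
    [0,0,-0.014,0,0,7,-1],
    [0,0,-0.004,0,0,7.5,-1],
    [0,0,0,0,0,7.5,-1],
    [0,0,0,0,0,6.5,-1],
    [0,0,0,0,0,4,-1],
    [0.003,0.0104,0,0,0,0,-1],
  ],
)

```text
t: 35.85
tcp_pos: [0.4517, -0.0952, 0.0895]
tool_rot: [0.835, 0.55, -0.001, -0.002]
force: [-0.1, -0.1, -7.0]
finger_gap: 0.434
gripper_force: 91.7
```

Emit:
drive_tool(
  plan=[
    [0.007,0.0243,0,0,0,0,-1],
    [0.008,0.0278,0,0,0,0,-1],
    [0.008,0.0278,0,0,0,0,-1],
    [0.008,0.0278,0,0,0,0,-1],
    [0.008,0.0278,0,0,0,0,-1],
    [0.008,0.0278,0,0,0,0,-1],
    [0.004,0.0139,0.005,0,0,0,-1],
    [0.0024,0.0083,0.01,0,0,0,-1],
    [0,0,0.01,0,0,0,-1],
    [0,0,0,0,0,0,-1],
  ],
)

```text
t: 36.85
tcp_pos: [0.6424, -0.1196, 0.0616]
tool_rot: [0.835, 0.55, -0.002, -0.003]
force: [-0.7, 0.0, -7.5]
finger_gap: 0.44
gripper_force: 91.7
```

Emit:
drive_tool(
  plan=[
    [0,0,0,0,0,0,-1],
    [0,0,0,0,0,0,-1],
  ],
)

```text
t: 37.05
tcp_pos: [0.6448, -0.1207, 0.0646]
tool_rot: [0.835, 0.55, -0.0, -0.0]
force: [-0.4, 0.8, -6.2]
finger_gap: 0.438
gripper_force: 91.7
```

```bash
python3 go.py 645.2 -120.7 28.6 66.7
python3 - <<'E'
from m import *
s=snap('side'); W=cloud(s)
cv2.imwrite('pics/q3.png',cv2.resize(s['image'][200:370,300:480,::-1],None,fx=3.4,fy=3.4,interpolation=2))
E
```

```text
t 37.05 tcp [ 644.8 -120.7   64.6] psi 66.68 tilt [-9.e-04  3.e-04 -1.e+00] gap 37.3 F [-0.4  0.8 -6.2] grip 91.7
 turn -0.02 shift [np.float64(0.1), np.float64(0.4), np.float64(36.0)]
```

View pics/q3.png

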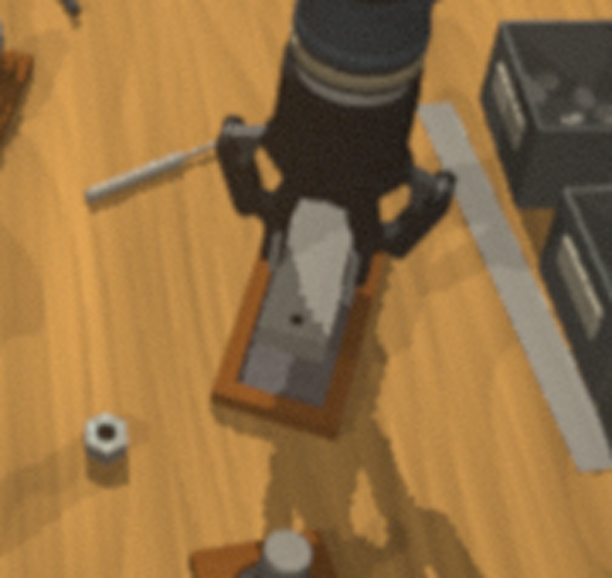

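The parallel is lined up over its recess at crop (305,300). Lowering.

Emit:
drive_tool(
  plan=[
    [0,0,0.009,0,0,0,-1],
    [0,0,0.012,0,0,0,-1],
    [0,0,0.006,0,0,0,-1],
    [0,0,0.004,0,0,0,-1],
    [0,0,0.002,0,0,0,-1],
    [0,0,0.001,0,0,0,-1],
    [0,0,0.001,0,0,0,-1],
    [0,0,0,0,0,0,-1],
    [0,0,0,0,0,0,-1],
  ],
)

```text
t: 38.0
tcp_pos: [0.6458, -0.1209, 0.0299]
tool_rot: [0.835, 0.55, 0.0, 0.0]
force: [0.5, 0.3, -6.1]
finger_gap: 0.435
gripper_force: 91.7
```

Emit:
drive_tool(
  plan=[
    [0,0,0.0006,0,0,0,-1],
    [0,0,0,0,0,0,-1],
    [0,0,0,0,0,0,-1],
  ],
)

```text
t: 38.3
tcp_pos: [0.6456, -0.1208, 0.0291]
tool_rot: [0.835, 0.55, 0.0, 0.0]
force: [0.2, -0.3, -6.8]
finger_gap: 0.438
gripper_force: 91.7
```

Emit:
drive_tool(
  plan=[
    [0,0,0.0006,0,0,0,-1],
    [0,0,0,0,0,0,-1],
    [0,0,0,0,0,0,-1],
  ],
)

```text
t: 38.6
tcp_pos: [0.6457, -0.1209, 0.0287]
tool_rot: [0.835, 0.55, 0.0, 0.0]
force: [0.3, -0.4, -3.2]
finger_gap: 0.437
gripper_force: 92.0
```

Contact is starting. A little more down, then I release, lift and swing clear for a final look.

Emit:
drive_tool(
  plan=[
    [0,0,0.0008,0,0,0,-1],
    [0,0,0,0,0,0,-1],
    [0,0,0,0,0,0,-0.1],
    [0,0,0,0,0,0,0.05],
    [0,0,0,0,0,0,0.5],
    [0,0,0,0,0,0,1],
    [0,0,0,0,0,0,1],
    [0,0,-0.02,0,0,0,1],
    [0,0,-0.03,0,0,0,1],
    [0,0,-0.04,0,0,0,1],
  ],
)

```text
t: 39.6
tcp_pos: [0.6443, -0.1204, 0.1165]
tool_rot: [0.835, 0.55, -0.001, -0.002]
force: [1.0, -1.5, 1.4]
finger_gap: 1.002
gripper_force: 0.0
```

Emit:
drive_tool(
  plan=[
    [0,0,-0.04,0,0,0,1],
    [0,0,-0.04,0,0,0,1],
    [-0.04,-0.015,0,0,0,0,1],
    [-0.04,-0.015,0,0,0,0,1],
    [-0.04,-0.015,0,0,0,0,1],
    [-0.04,-0.015,0,0,0,0,1],
    [-0.04,-0.015,0,0,0,0,1],
    [-0.04,-0.015,0,0,0,0,1],
    [-0.04,-0.015,0,0,0,0,1],
    [-0.04,-0.015,0,0,0,0,1],
  ],
)

```text
t: 40.6
tcp_pos: [0.4075, -0.3684, 0.1978]
tool_rot: [0.835, 0.55, 0.0, 0.0]
force: [0.4, -0.1, 0.4]
finger_gap: 1.0
gripper_force: 0.0
```

Emit:
drive_tool(
  plan=[
    [-0.03,-0.015,0,0,0,0,1],
    [-0.03,-0.015,0,0,0,0,1],
    [0,0,0,0,0,0,1],
    [0,0,0,0,0,0,1],
  ],
)

```text
t: 41.0
tcp_pos: [0.3571, -0.4108, 0.1976]
tool_rot: [0.836, 0.549, 0.0, 0.0]
force: [0.1, -0.2, -0.4]
finger_gap: 1.0
gripper_force: 0.0
```

Run:
```python
from m import *
for n,dz in(('side',0),('top',1.4)):
    s=snap(n,'end'+n+'.png'); W=cloud(s);W[...,2]-=dz/1e3
    for k,c,R,a,b in(('shaft',(446,82),75,44,62),('rest',(446,82),75,7,15),('V',(566,341),60,33,60),('cV',(566,341),75,6,18),('B',(407,282),75,24,40),('cB',(407,282),85,6,17),('J',(595,-312),35,50,72),('cJ',(595,-312),70,6,13),('P',(645,-121),85,20,34),('cP',(645,-121),100,6,16)):
        print(n,k,rect(W,c,R,a,b), np.round(1e3*np.nanmax(np.where(np.hypot(W[...,0]-c[0]/1e3,W[...,1]-c[1]/1e3)<.03,W[...,2],np.nan)),1))
```

```text
side shaft (array([445.1,  81.7]), array([86.4, 27.8]), 70.0, 266) 56.6
side rest (array([453.6,  78. ]), array([100.8,  44.6]), 70.5, 281) 56.6
side V (array([564. , 339.2]), array([52.2, 48.3]), 96.6, 224) 49.5
side cV (array([563.7, 338.3]), array([85. , 84.2]), 95.1, 324) 49.5
side B (array([406.4, 280. ]), array([79.8, 51.2]), 70.3, 375) 34.9
side cB (array([405.2, 279.6]), array([114.2,  87.7]), 69.2, 393) 34.9
side J (array([ 593.6, -313.6]), array([23.5, 21.2]), 80.1, 157) 68.2
side cJ (array([ 593.7, -313.2]), array([74.5, 74.2]), 98.4, 855) 68.2
side P (array([ 645.7, -121.7]), array([118.8,  39.2]), 66.9, 902) 30.2
side cP (array([ 643.4, -122.2]), array([156.5,  75.4]), 66.6, 1127) 30.2
top shaft (array([447.9,  85.5]), array([85.4, 29.2]), 69.7, 210) 58.6
top rest (array([435.3,  88.8]), array([98.6, 37.3]), 71.2, 150) 58.6
top V (array([568.7, 342.2]), array([48.9, 47.1]), 5.1, 232) 52.6
top cV (array([568.3, 343.3]), array([84.3, 84.5]), 92.9, 347) 52.6
top B (array([410.5, 283.9]), array([74.7, 50.3]), 69.3, 387) 38.4
top cB (array([409.9, 284. ]), array([112.2,  87. ]), 69.2, 451) 38.4
top J None 14.8
top cJ (array([ 626.2, -294. ]), array([55.9, 24.1]), 125.3, 59) 14.8
top P (array([ 648.6, -118.7]), array([116.9,  42.3]), 67.9, 424) 35.1
top cP (array([ 646.7, -119.3]), array([154.7,  77.7]), 66.8, 489) 35.1
```

View pics/endside.png

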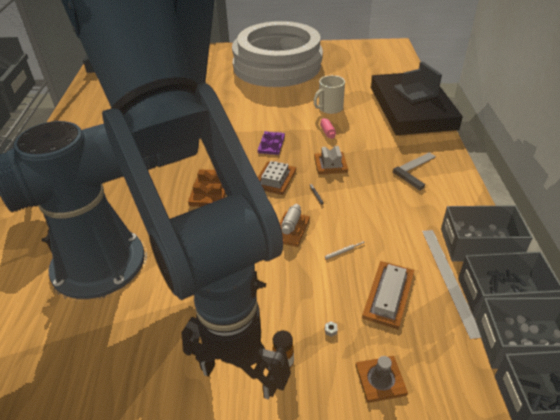

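All five pieces are in their places: shaft (291,219), V-block (331,157), 1-2-3 block (277,175), jack (383,372) and parallel (390,292). Each is centred to within about 3 mm and the arm is clear.

```bash
python3 -c "
from station import manip
print(manip.sign_off())"
```

```text
the job is handed in; nothing more can be done
None
```

I put all five pieces away, each within about 3 mm of centre by the cameras, and handed the job in at about 41 s on the robot's clock; sign-off returned no verdict.

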